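# Put the lettering tools back on the ink stand and the sealing stand

### The arm

A 6-joint arm with a two-finger parallel gripper is mounted at the origin on a cart in front of the work surface, level with it; the furniture and walls round the work are solid. World frame = base frame: x ahead of the robot, y to its left, z up, the work surface at z = 0. Lengths are in m, angles in rad, forces in N, time in s.
With the tool pointing down it reaches from about 0.3 to 0.775 m from the base axis. Payload 14.6 kg.
Tool frame: the origin (TCP) lies at the very end of the fingers, on their centre line; the grasp point (between the pads) lies 19 mm behind it; z points along the fingers, y is the line along which they close (so a half turn about z gives the same grasp; the last joint's range is limited). The gripper opens to 94 mm and grips with 3 to 60 N. Pads are 16 mm wide; open, the fingers measure 119 mm over their backs; the gripper's body (75 mm by 177 mm) begins 78 mm behind the grasp point.
Start: joints at [-1.169, 0.3, 1.521, -0, 1.321, -0.067], TCP at [0.248, -0.491, 0.205] pointing down, gripper open.
Joint ranges: [-3.03, 3.03], [-0.79, 2.21], [0.23, 2.52], [-1.04, 4.18], [0, 3.07], [-2.55, 2.55]. Speed limits (rad/s): [2.22, 2.22, 2.57, 3.14, 3.14, 3.14].

### API

Orientations are given as [roll, pitch, yaw] about the fixed x, y, z axes, in that order (R = Rz(yaw) Ry(pitch) Rx(roll)).
In Python, from station import status, vision, order, silhouettes gives the robot as it stands. The module is installed in compiled form; this text tells all that it offers.
- The arm moves only by the shell command python3 -m pendant 'ROWS' [FORCE]. ROWS is JSON, one flat list of numbers, 7 for each row, row after row: the shift along the tool's x, y, z in units of 500 mm (1.0 is 500 mm), then the turn, a rotation vector about the tool's x, y, z in units of 90 degrees (1.0 is 90 degrees), then the opening, from -1 (shut) to 1 (fully open). A call has 1 to 12 rows; each row is the pose to reach, as a shift and turn from the pose commanded when the call began, along the tool's axes at that moment; what a row does not reach only later rows make up. A row lasts 1/10 s, in which the tool goes at most 50 mm and 8.59 degrees, less where a joint would pass 70% of its speed; a pose out of reach is approached as far as the arm can. A call with a number of a shift or a turn outside -1 to 1 is refused whole. A call with a gripper value outside its range is refused whole. The fingers move at their own pace and stop on an object; FORCE is the grip in N (left out, the last holds). Time passes only in rows, so rows that repeat a pose let the fingers close. It gives the time, the measured TCP pose, the force, the opening and the grip force at its end, in the units of the state.
- status.get_obs(): the state, without advancing time (a new reading comes with each control period).
- vision.camera(name): name is "side" or "top" or "wrist"; returns a dict with "pixels" (400x640x3 uint8, red, green, blue), "K" (3x3 intrinsics, pixels), "k1" (the pictures are not rectified: a ray, as slopes to the right and down, at radius r is drawn at 1 + k1 r^2 times it, then the intrinsics apply), "R" (3x3) and "t" (3): a world point X has camera coordinates R X + t. Camera axes: x right, y down, z forward; pixel columns grow to the right and rows downward; lengths in m; the calibration is good to about 2 mm. A picture is of the moment at which its call begins. There is no depth.
- order.hand_in(): hands the job in; it is judged then, once.
Trained networks look in a picture, given as the dict that the camera call returned (one of the last four; its "shot" number tells which), for a name from the list of things; names that differ only in an ending like _2 or _b are one class to them, and where a whole thing is asked for, a point or a joint stands for the part that bears it (a point fixed in the world has none). Each returns a list of dicts, best first, with "score" (0 to 1); they miss things now and then, are a little off and sometimes report something else, mostly with a low value. They report only what shows in the picture. A call takes as long as a camera call. They do not tell look-alikes from the thing itself.
- silhouettes(target, picture): "region" (400x640 bool, what is visible of it) and "extent" ([left, top, right, bottom] in pixels, round what is visible of it).
The state is a dict: "time_s": time; "qpos": joint angles; "joint_vel": joint speeds; "tau": joint torques, N m; "ee_pos": TCP position; "eef_rot": TCP orientation; "force": force on the tool from outside, world axes, zero at the start; "moment": the same for the moment, N m; "grip_width": finger opening in m; "grip_force": force on a finger pad.
Only numpy, scipy, OpenCV 4.12 (cv2) and the standard library are available. Lean on these libraries where they do the work, as an engineer would, in place of code of your own. Each camera call takes 0.05 s, during which the arm holds its last target. There are 200 camera calls.

### The job

Put away the lettering tools left on the bare table top in front of you: set both capped ink jars in the two round wells of the ink stand and lay the dip pen centrally across its pair of brass rests; on the sealing stand, stand the wax seal stamp upright in the cup, die down, and lay the stick of sealing wax centrally across the brass rests. Set the glass jars down, do not drop them. Leave the open ink jar, the rinse jar and the eraser where they are.

Things in the scene. Friction and masses are not known exactly. Their poses are not given: they have to be found in the camera images.
- ink_jar_1: capped ink jar: small glass jar, 40 mm across and 28 mm high, under a black screw cap 46 mm across that reaches from 19 to 35 mm above the underside. Grip it by the cap. Stands upright. Origin: centre of the underside, z up. Either capped jar may go in either well.
- ink_jar_2: the other capped ink jar, of the same shape and size as ink_jar_1. Origin: centre of the underside, z up.
- dip_pen: black dip pen without a nib, lying flat: a slender rod 171 mm long, 10 to 11 mm wide and high. Origin: middle of its length, on the underside; its length runs along its own y, z up. Either end may point either way.
- stamp: wax seal stamp standing upright on its die: turned brown wooden grip, 28 mm across at most, over a brass die 24 mm across (the lowest 24 mm); 90 mm tall. Grip the wood, about 60 to 75 mm above the underside. Origin: centre of the underside of the die, z up.
- wax: dark red stick of sealing wax lying flat, 85 mm long, 11 to 12 mm wide and 11 mm high. Origin: middle of its length, on the underside; its length runs along its own y, z up.
- ink_stand: dark wooden stand, fixed: board 118 x 152 x 8 mm (own x, y, z) with two round wells and, on the robot's side, two brass rests. Origin: centre of underside. Wells: x=+20, y=+37 and -37 mm; floor 45 mm wide at z=12, flaring to 62 at the rim, z=22. Pen rests: x=-38, y=+50 and -50; floor 15 mm wide at z=20, arms flaring to 36 mm apart, up to z=35; the pen lies along own y, centred on y=0.
- sealing_stand: narrower dark wooden stand, fixed: board 66 x 160 x 8 mm (own x, y, z) with a cup at its +y end and two brass rests. Origin: centre of underside. Cup: x=0, y=+48 mm; floor 33 mm wide at z=12, flaring to 46 at the rim, z=30. Wax rests: x=0, y=-60 and -6; floor 15 mm wide at z=20, arms flaring to 36 mm apart, up to z=35; the wax lies along own y, centred on y=-33.
- open_ink: ink jar without a cap, clear glass with a bare rim, 41 mm across, 28 mm high; to be left alone. Origin: centre of the underside.
- rinse_jar: tall clear glass rinse jar, 65 mm across, 81 mm high, in front of the cabinet; to be left alone. Origin: centre of the underside.
- eraser: white eraser in a blue paper sleeve, 23 x 58 x 13 mm, lying flat; to be left alone. Origin: centre of the underside, length along own y.
Mind the look-alikes: they are no part of the job. Leave any green, orange or purple look-alike of the ink_jar_1 alone.

How it is judged:
At the end, for the whole second after the job is handed in: Both jars upright in the wells and stamp upright in the cup (10 mm of centre, 5 mm of floor); pen and wax on both their rests (10 mm sideways, 20 mm pen / 12 mm wax lengthwise, 5 mm height, 0.15 rad); all at rest; open ink, rinse jar and eraser within 20 mm of their start (x of ink_jar_1 in the frame of ink_stand between 0.01 and 0.03 m and (y of ink_jar_1 in the frame of ink_stand between 0.027 and 0.047 m or y of ink_jar_1 in the frame of ink_stand between -0.047 and -0.027 m) and z of ink_jar_1 in the frame of ink_stand between 0.007 and 0.017 m and angle between each of ink_jar_1, ink_jar_2, stamp's own z axis and vertical below 0.15 rad and x of ink_jar_2 in the frame of ink_stand between 0.01 and 0.03 m and (y of ink_jar_2 in the frame of ink_stand between 0.027 and 0.047 m or y of ink_jar_2 in the frame of ink_stand between -0.047 and -0.027 m) and z of ink_jar_2 in the frame of ink_stand between 0.007 and 0.017 m and x of dip_pen in the frame of ink_stand between -0.048 and -0.028 m and y of dip_pen in the frame of ink_stand between -0.02 and 0.02 m and z of dip_pen in the frame of ink_stand between 0.015 and 0.025 m and angle between the y axis of dip_pen and the y axis of ink_stand, either way round below 0.15 rad and x of stamp in the frame of sealing_stand between -0.01 and 0.01 m and y of stamp in the frame of sealing_stand between 0.038 and 0.058 m and z of stamp in the frame of sealing_stand between 0.007 and 0.017 m and x of wax in the frame of sealing_stand between -0.01 and 0.01 m and y of wax in the frame of sealing_stand between -0.045 and -0.021 m and z of wax in the frame of sealing_stand between 0.015 and 0.025 m and angle between the y axis of wax and the y axis of sealing_stand, either way round below 0.15 rad and linear speed of each of ink_jar_1, ink_jar_2, dip_pen, stamp, wax below 0.02 m/s and distance of each of open_ink, rinse_jar, eraser from where it was at the start of the episode below 0.02 m); the robot touches nothing.
It fails at once if the open ink jar is shoved away (20 mm) or tipped (distance of open_ink from where it was at the start of the episode above 0.02 m or angle between open_ink's own z axis and vertical above 0.4 rad).
It fails at once if the rinse jar is shoved away (20 mm) or tipped (distance of rinse_jar from where it was at the start of the episode above 0.02 m or angle between rinse_jar's own z axis and vertical above 0.4 rad).
It fails at once if the eraser is shoved away (20 mm) or tipped (distance of eraser from where it was at the start of the episode above 0.02 m or angle between eraser's own z axis and vertical above 0.4 rad).
It fails at once if an ink jar is let fall (free in the air at more than 0.6 m/s, a drop of about 2 cm) (contact force between ink_jar_1 and anything else below 0.05 N and linear speed of ink_jar_1 above 0.6 m/s).
It fails at once if an ink jar is let fall (free in the air at more than 0.6 m/s, a drop of about 2 cm) (contact force between ink_jar_2 and anything else below 0.05 N and linear speed of ink_jar_2 above 0.6 m/s).
It also fails if it takes over 112 s, if anything falls off the work surface, if the arm or the gripper's body presses on something with over 40 N, if the wrist force passes 120 N, or if a joint passes its speed limit or range.

## Working session

There is one attempt and no reset: what is moved stays moved. The work goes in short steps, Python scripts to look and compute and a shell command to move; the robot and the scene stay as the last step left them, time stands still between calls to the robot, and variables do not carry over. Pictures are saved under pics/ and viewed, at most 14 in all, crops included, and the job is handed in when it is done.

```bash
mkdir -p pics
cat > h.py <<'E'
import numpy as np, cv2, json
from scipy.spatial.transform import Rotation as Ro
from station import status, vision, order, silhouettes
def ray(p,uv):
    K=p["K"];d=np.array([(uv[0]-K[0,2])/K[0,0],(uv[1]-K[1,2])/K[1,1]]);s=d.copy()
    for _ in range(20): s=d/(1+p["k1"]*(s@s))
    R=np.array(p["R"]);return -R.T@np.array(p["t"]),R.T@np.r_[s,1]
def onz(p,uv,z):
    c,d=ray(p,uv);return c+d*(z-c[2])/d[2]
def proj(p,X):
    x=np.array(p["R"])@np.array(X)+np.array(p["t"]);s=x[:2]/x[2];s=s*(1+p["k1"]*(s@s))
    K=p["K"];return np.array([K[0,0]*s[0]+K[0,2],K[1,1]*s[1]+K[1,2]])
def save(p,n): cv2.imwrite("pics/"+n,p["pixels"][:,:,::-1])
E
python3 - <<'E'
from h import *
o=status.get_obs();print(o["time_s"],o["ee_pos"],o["eef_rot"],o["grip_width"])
ps={n:vision.camera(n) for n in("top","side")}
for n,p in ps.items():
    save(p,n+"0.png");print(n,"cam",-np.array(p["R"]).T@p["t"])
    for t in["ink_jar_1","dip_pen","stamp","wax","ink_stand","sealing_stand","open_ink","rinse_jar","eraser"]:
        for r in silhouettes(t,p):
            m=r["region"];ys,xs=np.nonzero(m)
            print(n,t,round(r["score"],2),np.round(r["extent"]).astype(int),len(xs),np.round(onz(p,(xs.mean(),ys.mean()),0.0)[:2],3),p["pixels"][m].mean(0).astype(int))
E
```

```text
0.0 [ 0.24841428 -0.4904279   0.20490994] [-3.14049533e+00 -1.02542031e-04  4.68777355e-01] 0.09376431150484948
top cam [0.42561025 0.073493   1.15200768]
top ink_jar_1 0.77 [288 264 310 283] 262 [0.362 0.106] [ 46 120  58]
top ink_jar_1 0.75 [434 255 452 264] 238 [ 0.409 -0.248] [ 98  54 121]
top ink_jar_1 0.7 [260 238 275 259] 227 [0.42  0.195] [49 48 42]
top ink_jar_1 0.64 [163 258 186 278] 306 [0.368 0.418] [169  89  14]
top ink_jar_1 0.51 [182 220 205 236] 296 [0.467 0.381] [53 51 44]
top dip_pen 0.68 [208 239 228 258] 228 [0.418 0.312] [70 69 62]
top dip_pen 0.51 [288 240 353 248] 138 [0.428 0.032] [52 50 42]
top stamp 0.58 [234 225 248 236] 134 [0.462 0.257] [84 62 42]
top wax 0.51 [385 239 418 250] 137 [ 0.438 -0.145] [98 44 44]
top ink_stand 0.8 [290 145 354 197] 2701 [0.624 0.052] [78 56 37]
top ink_stand 0.64 [233 227 250 237] 134 [0.461 0.257] [84 61 41]
top sealing_stand 0.72 [205 159 272 190] 1687 [0.609 0.27 ] [77 57 38]
top open_ink 0.65 [257 240 277 257] 261 [0.421 0.197] [52 51 44]
top open_ink 0.62 [210 240 230 258] 233 [0.419 0.312] [70 70 62]
top rinse_jar 0.74 [
[... 332 characters left out ...]
] 280 [0.359 0.07 ] [35 83 40]
side ink_jar_1 0.62 [361 230 381 246] 272 [0.417 0.161] [34 34 31]
side ink_jar_1 0.52 [268 235 311 281] 1175 [0.608 0.27 ] [57 37 23]
side ink_jar_1 0.48 [365 161 379 174] 166 [ 0.405 -0.287] [66 35 81]
side stamp 0.84 [347 222 360 256] 299 [0.458 0.167] [80 55 35]
side wax 0.47 [362 177 364 188] 50 [ 0.435 -0.159] [74 36 33]
side ink_stand 0.73 [267 196 324 229] 1341 [0.625 0.043] [56 37 23]
side sealing_stand 0.7 [269 230 308 283] 1151 [0.607 0.271] [56 37 23]
side open_ink 0.82 [360 254 383 273] 272 [0.416 0.292] [74 73 67]
side rinse_jar 0.72 [226 211 258 248] 964 [0.751 0.146] [109 109 100]
side eraser 0.6 [321 227 331 243] 133 [0.526 0.158] [ 99 109 112]
```

Run:
```python
import cv2
a=cv2.imread("pics/top0.png");cv2.imwrite("pics/topc.png",cv2.resize(a[90:290,150:470],(800,500),interpolation=cv2.INTER_CUBIC))
a=cv2.imread("pics/side0.png");cv2.imwrite("pics/sidec.png",cv2.resize(a[140:310,210:420],(741,600),interpolation=cv2.INTER_CUBIC))
```

```text
(no output)
```

View pics/topc.png

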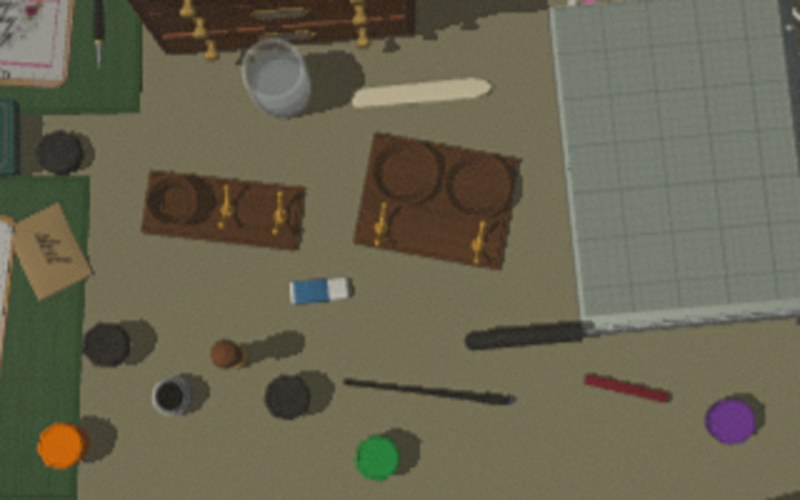

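View pics/sidec.png

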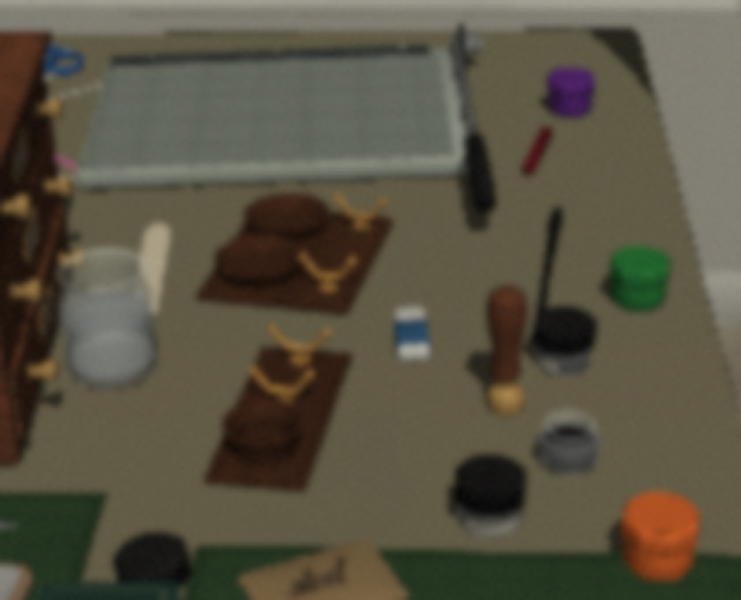

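Run:
```python
import cv2,numpy as np
a=cv2.imread("pics/top0.png");b=cv2.imread("pics/side0.png")
r=lambda i,y,x,h,w:cv2.resize(i[y:y+h,x:x+w],(395,295),interpolation=cv2.INTER_CUBIC)
A=np.vstack([np.hstack([r(a,130,150,60,80),r(a,210,165,60,80)]),np.hstack([r(b,265,230,60,80),r(b,235,330,60,80)])])
cv2.imwrite("pics/cand.png",A)
```

```text
(no output)
```

View pics/cand.png

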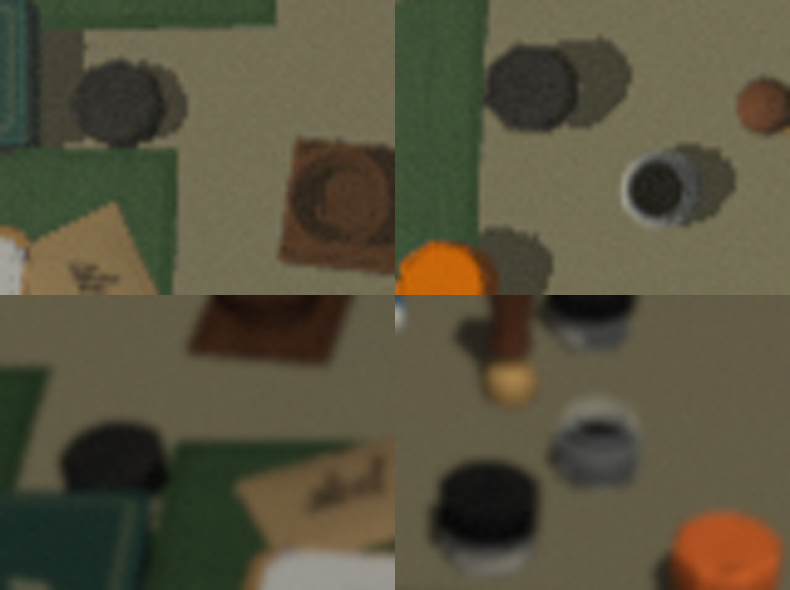

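```bash
cat >> h.py <<'E'
def mv(pos,yaw):
    "row numbers from measured pose to TCP pos with tool down at yaw"
    o=status.get_obs();R0=Ro.from_euler("xyz",o["eef_rot"]);yaw=(yaw+np.pi/2)%np.pi-np.pi/2
    d=R0.inv().apply(np.array(pos)-o["ee_pos"])/.5
    # choose half-turn closest
    best=min(((R0.inv()*Ro.from_euler("xyz",[np.pi,0,yaw+k*np.pi])).as_rotvec() for k in(-1,0,1)),key=lambda v:np.linalg.norm(v))/(np.pi/2)
    n=max(np.linalg.norm(d)*10,np.linalg.norm(best)*90/8.59)
    print("ROW",",".join("%.4f"%v for v in np.r_[d,best]),"rows %.1f"%n)
E
python3 - <<'E'
from h import *
p=vision.camera("top")
c=lambda x,y,z:onz(p,(150+(x+.5)/2.5-.5,90+(y+.5)/2.5-.5),z)
for n,C,dx,dy in(("ink",[(376,133),(521,158),(502,269),(354,242)],.118,.152),("seal",[(150,171),(305,187),(299,249),(142,234)],.066,.16)):
    q=np.array([c(x,y,.008)[:2] for x,y in C]);ctr=q.mean(0)
    yv=(q[0]-q[1]+q[3]-q[2])/2;xv=(q[0]-q[3]+q[1]-q[2])/2
    print(n,ctr.round(4),"len",np.linalg.norm(xv),np.linalg.norm(yv),"yaw",np.arctan2(-yv[0],yv[1]),np.arctan2(xv[1],xv[0]))
for n,a,b in(("pen",(345,381),(513,401)),("wax",(587,379),(669,398))):
    a,b=c(*a,.006)[:2],c(*b,.006)[:2];print(n,((a+b)/2).round(4),"len",np.linalg.norm(a-b),"yaw",np.arctan2(-(a-b)[0],(a-b)[1]))
print("stamp",c(226,352,.09));print("A",c(107,345,.035));print("B",c(288,397,.035))
print("open",c(171,396,.028),"handle0",c(470,341,.02),"C",c(60,152,.035),"green",c(377,457,.04))
w=vision.camera("wrist");o=status.get_obs();R0=Ro.from_euler("xyz",o["eef_rot"])
print("wrist cam in tool",R0.inv().apply(-np.array(w["R"]).T@w["t"]-o["ee_pos"]),"dir",R0.inv().apply(w["R"][2]),w["K"][0,0])
E
```

```text
ink [0.623  0.0494] len 0.11526207894400044 0.15136125603157213 yaw -0.15087008445138647 -0.15786895695516154
seal [0.6069 0.2667] len 0.06450070159521801 0.159398650656427 yaw -0.07304780990679725 -0.06664748686232526
pen [0.4297 0.054 ] len 0.16938293024798592 yaw -0.09135646817789062
wax [ 0.4375 -0.1453] len 0.08393835088740031 yaw -0.2008420369424271
stamp [0.46053072 0.24516849 0.09      ]
A [0.46610084 0.37072572 0.035     ]
B [0.42016589 0.19174689 0.035     ]
open [0.41809163 0.30719183 0.028     ] handle0 [0.48017307 0.01468116 0.02      ] C [0.65677621 0.42790898 0.035     ] green [0.36489531 0.10314068 0.04      ]
wrist cam in tool [ 0.07012498  0.00030406 -0.17860379] dir [-2.43575890e-01  1.98133249e-04  9.69881821e-01] 323.1372368300451
```

Run:
```python
from h import *
mv([.45,.04,.25],np.pi/2)
```

```text
ROW 0.8390,-0.7647,-0.0891,0.0000,-0.0000,-0.7015 rows 11.4
```

```bash
R=""; python3 -m pendant '[0.839,-0.765,-0.09,0,0,-0.702,-0.15,0.839,-0.765,-0.09,0,0,-0.702,-0.15,0.839,-0.765,-0.09,0,0,-0.702,-0.15,0.839,-0.765,-0.09,0,0,-0.702,-0.15,0.839,-0.765,-0.09,0,0,-0.702,-0.15,0.839,-0.765,-0.09,0,0,-0.702,-0.15,0.839,-0.765,-0.09,0,0,-0.702,-0.15,0.839,-0.765,-0.09,0,0,-0.702,-0.15,0.839,-0.765,-0.09,0,0,-0.702,-0.15,0.839,-0.765,-0.09,0,0,-0.702,-0.15,0.839,-0.765,-0.09,0,0,-0.702,-0.15,0.839,-0.765,-0.09,0,0,-0.702,-0.15]' 20
python3 - <<'E'
from h import *
p=vision.camera("wrist");cv2.imwrite("pics/w1.png",cv2.resize(p["pixels"][:,:,::-1],(800,500)));np.savez("w1.npz",**p)
print(status.get_obs()["ee_pos"],status.get_obs()["eef_rot"],status.get_obs()["qpos"])
for t in["ink_jar_1","dip_pen","stamp","wax","ink_stand","sealing_stand"]:
    for r in silhouettes(t,p):print(t,round(r["score"],2),r["extent"])
E
```

```text
time_s: 2.3
ee_pos: [0.4506, 0.0435, 0.2508]
eef_rot: [3.141, -0.0, 1.574]
force: [0.7, 0.3, 0.3]
grip_width: 0.0399
grip_force: 0.0
[0.45094053 0.04403646 0.25075089] [ 3.14101570e+00 -6.86387437e-04  1.57483049e+00] [1.60713323e-02 4.57272594e-02 1.71250464e+00 6.91581218e-04
 1.38277562e+00 1.19083005e-02]
ink_jar_1 0.86 [274.6, 27.2, 313.5, 66.7]
ink_jar_1 0.82 [228.1, 107.7, 270.1, 140.6]
ink_jar_1 0.82 [275.4, 343.4, 307.4, 377.9]
dip_pen 0.58 [298.5, 97.6, 316.3, 224.7]
stamp 0.81 [316.4, 0.0, 340.9, 15.0]
wax 0.66 [308.6, 270.8, 321.3, 302.7]
ink_stand 0.73 [396.4, 102.6, 511.6, 224.9]
sealing_stand 0.88 [416.6, 1.9, 483.1, 62.5]
```

View pics/w1.png

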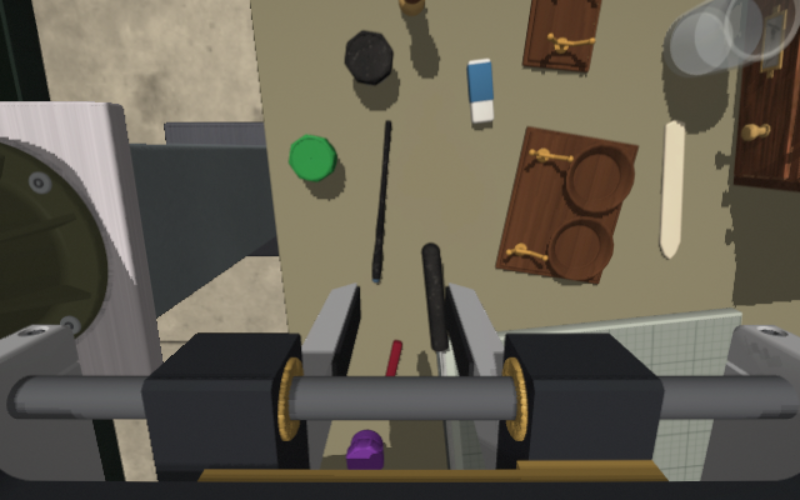

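Run:
```python
from h import *
p=dict(np.load("w1.npz"))
c=lambda x,y,z:onz(p,(x*.8,y*.8),z)[:2]
q=np.array([c(x,y,.008) for x,y in[(638,147),(600,284),(497,267),(527,127)]]);yv=(q[0]-q[1]+q[3]-q[2])/2;xv=(q[0]-q[3]+q[1]-q[2])/2
print("ink",q.mean(0),np.linalg.norm(xv),np.linalg.norm(yv),np.arctan2(-yv[0],yv[1]),np.arctan2(xv[1],xv[0]))
a,b=c(388,122,.006),c(377,281,.006);print("pen",(a+b)/2,np.linalg.norm(a-b),np.arctan2(-(a-b)[0],(a-b)[1]))
print("B",c(368.5,57,.035),"waxend",c(398,341,.006))
print("seal corners -y",c(525,67,.008),c(586,73,.008))
s,t=-.07,np.array([.6069,.2667]);R=np.array([[np.cos(s),-np.sin(s)],[np.sin(s),np.cos(s)]])
print("expect",t+R@[-.033,-.08],t+R@[.033,-.08])
```

```text
ink [0.62188563 0.05208849] 0.1161959618629843 0.14781963705152873 -0.14320008301666207 -0.1645226802361718
pen [0.42953701 0.05524952] 0.1680568720383059 -0.07749854190214207
B [0.41973048 0.19324719] waxend [ 0.44622677 -0.10079024]
seal corners -y [0.56902218 0.19040333] [0.62886065 0.18534077]
expect [0.56838539 0.18920403] [0.63422376 0.18458781]
```

Run:
```python
from h import *
print(status.get_obs()["ee_pos"])
y=np.pi/2-.085
mv([.4296,.0545,.06],y);mv([.4296,.0545,.003],y)
```

```text
[0.44967734 0.03906922 0.25045741]
ROW 0.0309,-0.0402,0.3809,0.0000,0.0001,0.0536 rows 3.8
ROW 0.0309,-0.0402,0.4949,0.0000,0.0001,0.0536 rows 5.0
```

```bash
python3 -m pendant '[0.031,-0.04,0.38,0,0,0.054,-0.15,0.031,-0.04,0.38,0,0,0.054,-0.15,0.031,-0.04,0.38,0,0,0.054,-0.15,0.031,-0.04,0.38,0,0,0.054,-0.15,0.031,-0.04,0.38,0,0,0.054,-0.15,0.031,-0.04,0.38,0,0,0.054,-0.15,0.031,-0.04,0.44,0,0,0.054,-0.15,0.031,-0.04,0.47,0,0,0.054,-0.15,0.031,-0.04,0.494,0,0,0.054,-0.15,0.031,-0.04,0.494,0,0,0.054,-0.15,0.031,-0.04,0.494,0,0,0.054,-0.15,0.031,-0.04,0.494,0,0,0.054,-0.15]' 20
python3 - <<'E'
from h import *
p=vision.camera("wrist");cv2.imwrite("pics/w2.png",p["pixels"][:,:,::-1]);print(status.get_obs()["ee_pos"],status.get_obs()["eef_rot"])
E
```

```text
time_s: 3.85
ee_pos: [0.4307, 0.0555, 0.0046]
eef_rot: [3.14, -0.0, 1.487]
force: [-0.1, -0.4, 0.1]
grip_width: 0.0401
grip_force: 0.0
[0.43057027 0.05557066 0.00444229] [ 3.13995123e+00 -1.99727330e-04  1.48667627e+00]
```

View pics/w2.png

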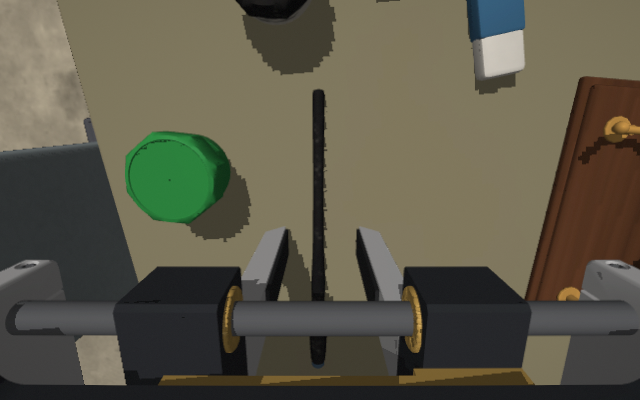

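The pen lies midway between the fingers, column 318, aligned with them. Closing and lifting.

```bash
python3 -m pendant '[0,0,0.002,0,0,0,-1,0,0,0.002,0,0,0,-1,0,0,0.002,0,0,0,-1,0,0,0.002,0,0,0,-1,0,0,0.002,0,0,0,-1,0,0,0.002,0,0,0,-1,0,0,-0.05,0,0,0,-1,0,0,-0.15,0,0,0,-1,0,0,-0.2,0,0,0,-1,0,0,-0.2,0,0,0,-1]' 20
python3 - <<'E'
from h import *
s=-.153;R=np.array([[np.cos(s),-np.sin(s)],[np.sin(s),np.cos(s)]]);t=np.array([.6225,.0505])
g=t+R@[-.038,0];print(g, status.get_obs()["ee_pos"])
mv([*g,.1],s+np.pi/2);mv([*g,.05],s+np.pi/2);mv([*g,.0245],s+np.pi/2)
E
```

```text
time_s: 4.9
ee_pos: [0.4316, 0.0557, 0.1066]
eef_rot: [3.136, -0.001, 1.487]
force: [0.7, -0.2, -0.6]
grip_width: 0.0092
grip_force: 20.0
[0.5849439  0.05629134] [0.43156374 0.05571014 0.10662715]
ROW 0.0269,0.3055,0.0151,0.0038,-0.0006,0.0439 rows 3.1
ROW 0.0268,0.3049,0.1151,0.0038,-0.0006,0.0439 rows 3.3
ROW 0.0268,0.3046,0.1661,0.0038,-0.0006,0.0439 rows 3.5
```

```bash
python3 -m pendant '[0.027,0.306,0.015,0,0,0.044,-1,0.027,0.306,0.015,0,0,0.044,-1,0.027,0.306,0.015,0,0,0.044,-1,0.027,0.306,0.015,0,0,0.044,-1,0.027,0.306,0.06,0,0,0.044,-1,0.027,0.306,0.11,0,0,0.044,-1,0.027,0.306,0.11,0,0,0.044,-1,0.027,0.306,0.11,0,0,0.044,-1,0.027,0.306,0.11,0,0,0.044,-1,0.027,0.306,0.11,0,0,0.044,-1]'
python3 - <<'E'
from h import *
p=vision.camera("wrist");cv2.imwrite("pics/w3.png",p["pixels"][:,:,::-1]);p=vision.camera("side");
cv2.imwrite("pics/s3.png",cv2.resize(p["pixels"][140:260,240:400,::-1],(800,600),interpolation=cv2.INTER_CUBIC))
print(status.get_obs()["ee_pos"])
mv([.5849,.0563,.0245],-.153+np.pi/2)
E
```

```text
time_s: 5.9
ee_pos: [0.584, 0.0562, 0.0497]
eef_rot: [3.14, -0.0, 1.418]
force: [0.1, 0.7, -0.6]
grip_width: 0.0092
grip_force: 20.0
[0.58381814 0.05619607 0.04931268]
ROW 0.0005,0.0020,0.0496,0.0008,-0.0001,-0.0002 rows 0.5
```

View pics/w3.png

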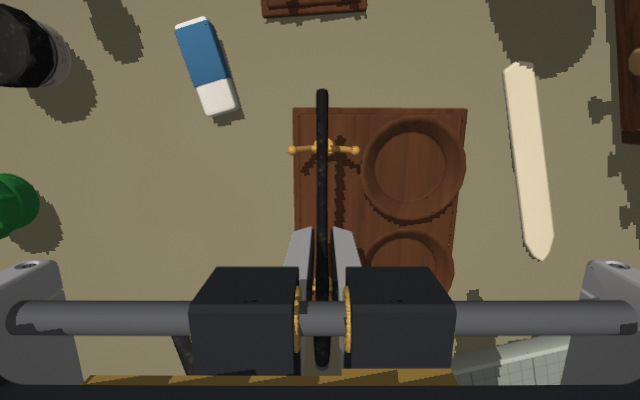

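Pen is aligned over the rest (322,150). Lower, open, raise.

```bash
python3 -m pendant '[0,0.001,0.03,0,0,0,-1,0,0.001,0.05,0,0,0,-1,0,0.001,0.051,0,0,0,-1,0,0.001,0.051,0,0,0,-1,0,0.001,0.051,0,0,0,-0.3,0,0.001,0.051,0,0,0,-0.3,0,0.001,0.051,0,0,0,-0.3,0,0.001,0.051,0,0,0,-0.3,0,0.001,-0.03,0,0,0,-0.3,0,0.001,-0.13,0,0,0,-0.3,0,0.001,-0.2,0,0,0,-0.3,0,0.001,-0.2,0,0,0,-0.3]'
python3 - <<'E'
from h import *
p=vision.camera("wrist");cv2.imwrite("pics/w4.png",p["pixels"][:,:,::-1])
mv([.437,-.145,.15],-.2+np.pi/2);mv([.437,-.145,.06],-.2+np.pi/2);mv([.437,-.145,.003],-.2+np.pi/2)
E
```

```text
time_s: 7.2
ee_pos: [0.586, 0.0562, 0.1539]
eef_rot: [3.133, -0.002, 1.418]
force: [0.6, 0.7, 0.2]
grip_width: 0.0327
grip_force: 0.0
ROW -0.4428,-0.2310,0.0002,0.0028,-0.0006,0.0298 rows 5.0
ROW -0.4429,-0.2317,0.1802,0.0028,-0.0006,0.0298 rows 5.3
ROW -0.4430,-0.2322,0.2942,0.0028,-0.0006,0.0298 rows 5.8
```

View pics/w4.png

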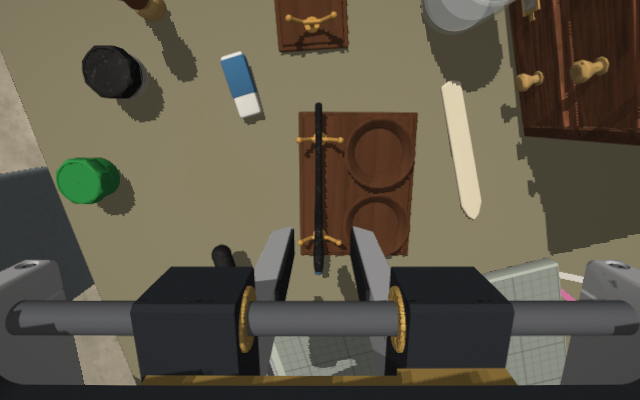

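Pen sits in both rests (319,140 and 319,240), centred. Next the wax.

```bash
python3 -m pendant '[-0.443,-0.231,0,0,0,0.03,-0.15,-0.443,-0.231,0,0,0,0.03,-0.15,-0.443,-0.231,0,0,0,0.03,-0.15,-0.443,-0.231,0,0,0,0.03,-0.15,-0.443,-0.231,0,0,0,0.03,-0.15,-0.443,-0.231,0,0,0,0.03,-0.15,-0.443,-0.231,0.09,0,0,0.03,-0.15,-0.443,-0.231,0.18,0,0,0.03,-0.15,-0.443,-0.231,0.18,0,0,0.03,-0.15,-0.443,-0.231,0.18,0,0,0.03,-0.15]'
python3 - <<'E'
from h import *
p=vision.camera("wrist");cv2.imwrite("pics/w5.png",p["pixels"][:,:,::-1])
for r in silhouettes("wax",p):
    ys,xs=np.nonzero(r["region"]);P=np.array([onz(p,(x,y),.008)[:2] for x,y in zip(xs,ys)]);print(r["score"],r["extent"],P.mean(0),P.min(0),P.max(0))
mv([.437,-.145,.003],-.2+np.pi/2)
E
```

```text
time_s: 8.25
ee_pos: [0.436, -0.1447, 0.0586]
eef_rot: [-3.14, -0.0, 1.371]
force: [0.5, 0.0, 0.3]
grip_width: 0.0399
grip_force: 0.0
0.75 [312.8, 153.7, 331.4, 269.1] [ 0.43700592 -0.14070107] [ 0.42323799 -0.18451609] [ 0.44941462 -0.10033248]
ROW 0.0005,-0.0006,0.1144,0.0014,0.0003,0.0000 rows 1.1
```

View pics/w5.png

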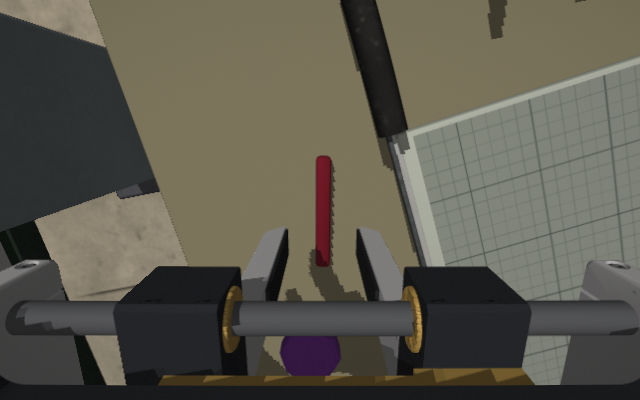

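Wax lies centred between the fingers (column 323); cutter blade is clear on the right. Grip and lift.

```bash
python3 -m pendant '[0.005,0,0.06,0,0,0,-0.15,0.005,0,0.114,0,0,0,-0.15,0.005,0,0.114,0,0,0,-0.15,0.005,0,0.114,0,0,0,-0.15,0.005,0,0.114,0,0,0,-1,0.005,0,0.114,0,0,0,-1,0.005,0,0.114,0,0,0,-1,0.005,0,0.114,0,0,0,-1,0.005,0,0.114,0,0,0,-1,0.005,0,0.05,0,0,0,-1,0.005,0,-0.05,0,0,0,-1,0.005,0,-0.08,0,0,0,-1]' 15
python3 - <<'E'
from h import *
s=-.07;R=np.array([[np.cos(s),-np.sin(s)],[np.sin(s),np.cos(s)]]);t=np.array([.607,.267])
g=t+R@[0,-.033];print(g, status.get_obs()["ee_pos"])
mv([*g,.1],s+np.pi/2);mv([*g,.05],s+np.pi/2)
E
```

```text
time_s: 9.55
ee_pos: [0.4379, -0.1432, 0.1024]
eef_rot: [3.137, 0.001, 1.37]
force: [0.2, 0.5, -1.3]
grip_width: 0.0109
grip_force: 15.0
[0.60469189 0.23408082] [ 0.43788912 -0.1432469   0.10241525]
ROW 0.8060,0.1767,0.0049,0.0031,0.0008,-0.0830 rows 8.3
ROW 0.8061,0.1762,0.1049,0.0031,0.0008,-0.0830 rows 8.3
```

```bash
python3 -m pendant '[0.806,0.177,0,0,0,-0.083,-1,0.806,0.177,0,0,0,-0.083,-1,0.806,0.177,0,0,0,-0.083,-1,0.806,0.177,0,0,0,-0.083,-1,0.806,0.177,0,0,0,-0.083,-1,0.806,0.177,0,0,0,-0.083,-1,0.806,0.177,0,0,0,-0.083,-1,0.806,0.177,0,0,0,-0.083,-1,0.806,0.177,0.05,0,0,-0.083,-1,0.806,0.177,0.1,0,0,-0.083,-1,0.806,0.177,0.105,0,0,-0.083,-1,0.806,0.177,0.105,0,0,-0.083,-1]'
python3 - <<'E'
from h import *
p=vision.camera("wrist");cv2.imwrite("pics/w6.png",p["pixels"][:,:,::-1])
mv([.6047,.2341,.0235],-.07+np.pi/2);print(status.get_obs()["ee_pos"])
E
```

```text
time_s: 10.75
ee_pos: [0.6033, 0.2343, 0.0459]
eef_rot: [-3.141, 0.0, 1.501]
force: [-0.4, -0.7, -0.6]
grip_width: 0.011
grip_force: 15.0
ROW -0.0004,0.0017,0.0470,0.0005,-0.0002,-0.0003 rows 0.5
[0.60385559 0.23436978 0.04698677]
```

View pics/w6.png

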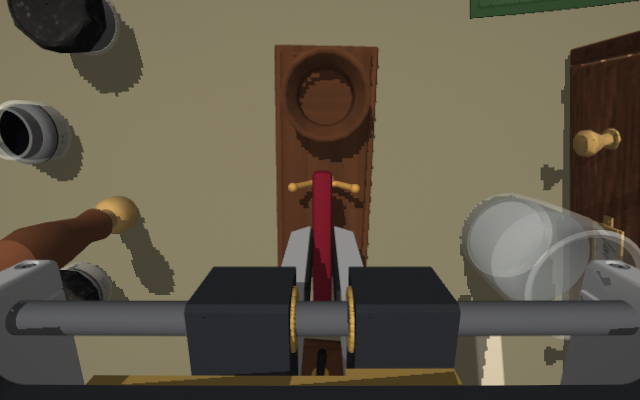

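Wax (322,175) is aligned with the rest midpoint (324,186). Lower, release, raise.

```bash
python3 -m pendant '[0,0.001,0.03,0,0,0,-1,0,0.001,0.046,0,0,0,-1,0,0.001,0.047,0,0,0,-1,0,0.001,0.047,0,0,0,-1,0,0.001,0.047,0,0,0,-0.3,0,0.001,0.047,0,0,0,-0.3,0,0.001,0.047,0,0,0,-0.3,0,0.001,0.047,0,0,0,-0.3,0,0.001,-0.03,0,0,0,-0.3,0,0.001,-0.13,0,0,0,-0.3,0,0.001,-0.2,0,0,0,-0.3,0,0.001,-0.2,0,0,0,-0.3]'
python3 - <<'E'
from h import *
p=vision.camera("wrist");save(p,"w7.png");c,_=ray(p,(0,0))
for r in silhouettes("wax",p):
    ys,xs=np.nonzero(r["region"]);P=np.array([onz(p,(x,y),.027)[:2] for x,y in zip(xs,ys)]);print(r["score"],r["extent"],P.mean(0),P.min(0),P.max(0))
for r in silhouettes("stamp",p):
    e=r["extent"];ys,xs=np.nonzero(r["region"]);print("stamp",r["score"],e)
# stamp pose from base points: side+top masks fit of axis
import itertools
from scipy.optimize import least_squares
def fit(q):
    m=[]
    for z,rad in((.012,.012),(.07,.014)): pass
for n in("side","top"):
    k=vision.camera(n);r=silhouettes("stamp",k)[0];e=r["extent"];print(n,r["score"],e, proj(k,[.4605,.245,0]),proj(k,[.4605,.245,.09]))
mv([.4605,.245,.15],-.07+np.pi/2);mv([.4605,.245,.049],-.07+np.pi/2)
E
```

```text
time_s: 12.0
ee_pos: [0.6059, 0.2353, 0.1519]
eef_rot: [3.133, -0.003, 1.501]
force: [0.8, 0.3, -0.5]
grip_width: 0.0329
grip_force: 0.0
0.62 [310.0, 147.0, 327.7, 240.1] [0.60353475 0.23560205] [0.59430844 0.19129934] [0.61162692 0.27743001]
0.32 [294.5, 276.8, 380.3, 376.3] [0.60815805 0.07361978] [0.56012037 0.02256465] [0.65319633 0.14803491]
stamp 0.56 [115.6, 174.6, 189.9, 220.4]
stamp 0.46 [310.3, 147.8, 328.5, 237.1]
side 0.59 [349.5, 222.2, 362.4, 258.0] [351.83112778 254.16558333] [352.16550577 221.29066226]Traceback (most recent call last):
  File "<stdin>", line 14, in <module>
IndexError: list index out of range
```

Run:
```python
from h import *
w=cv2.imread("pics/w7.png")[120:320,60:340];s=cv2.imread("pics/side0.png")[215:265,330:380]
cv2.imwrite("pics/c7.png",np.hstack([cv2.resize(w,(560,400)),cv2.resize(s,(240,400)[::1] if 0 else (240,240),interpolation=cv2.INTER_CUBIC) if 0 else cv2.copyMakeBorder(cv2.resize(s,(240,240),interpolation=cv2.INTER_CUBIC),0,160,0,0,cv2.BORDER_CONSTANT)]))
k=vision.camera("side")
for x in(.45,.4605):print(x,[proj(k,[x,.245,z]).round(1) for z in(0,.045,.09)])
p=vision.camera("wrist");np.savez("w7.npz",**p)
for x in(.45,.4605):print(x,[proj(p,[x,.245,z]).round(1) for z in(0,.045,.09)])
```

```text
0.45 [array([356.3, 254.3]), array([356.5, 238.1]), array([356.8, 221.4])]
0.4605 [array([351.8, 254.2]), array([352., 238.]), array([352.2, 221.3])]
0.45 [array([172. , 189.2]), array([149.3, 200. ]), array([118.5, 214.5])]
0.4605 [array([182.1, 188.5]), array([160.9, 199.2]), array([132.1, 213.6])]
```

View pics/c7.png

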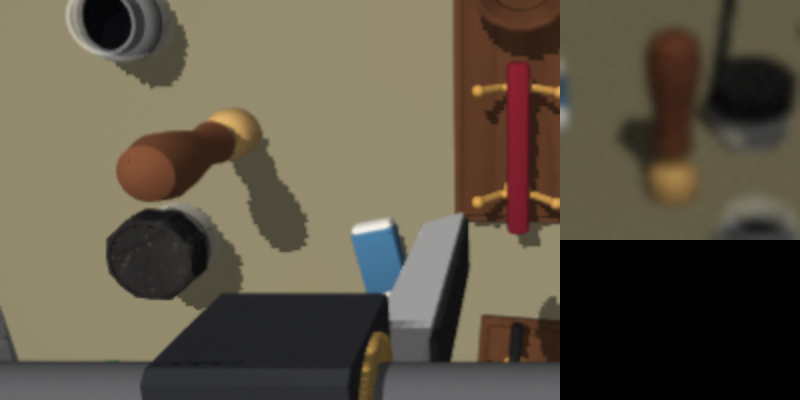

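Run:
```python
from h import *
p=dict(np.load("w7.npz"));c=lambda x,y,z:onz(p,(60+x/2,120+y/2),z).round(4)
print("B",c(157,253,.035),"head",c(147,171,.085),"die",c(237,133,.014),"waxc",c(517,148,.031))
mv([.459,.247,.15],-.07+np.pi/2);mv([.459,.247,.049],-.07+np.pi/2)
```

```text
B [0.4246 0.1981 0.035 ] head [0.4598 0.2501 0.085 ] die [0.4637 0.2498 0.014 ] waxc [0.6004 0.2366 0.031 ]
ROW 0.0047,-0.2906,-0.0095,-0.0007,0.0003,0.0000 rows 2.9
ROW 0.0047,-0.2903,0.1925,-0.0007,0.0003,0.0000 rows 3.5
```

```bash
python3 -m pendant '[0.003,-0.292,-0.01,0,0,0,0.4,0.003,-0.292,-0.01,0,0,0,0.4,0.003,-0.292,-0.01,0,0,0,0.4,0.003,-0.292,-0.01,0,0,0,0.4,0.003,-0.292,-0.01,0,0,0,0.4,0.003,-0.292,-0.01,0,0,0,0.4]' 20
python3 - <<'E'
from h import *
p=vision.camera("wrist");save(p,"w8.png");np.savez("w8.npz",**p);print(status.get_obs()["ee_pos"])
mv([.458,.246,.049],-.07+np.pi/2)
for y in(.24,.246,.252):print([proj(p,[.458,y,z]).round(0) for z in(0,.024,.085)])
E
```

```text
time_s: 13.05
ee_pos: [0.4594, 0.2463, 0.151]
eef_rot: [3.141, -0.0, 1.5]
force: [0.7, 0.5, -0.1]
grip_width: 0.0658
grip_force: 0.0
[0.45943695 0.24621111 0.15084734]
ROW -0.0006,-0.0029,0.2037,0.0002,-0.0001,-0.0004 rows 2.0
[array([321., 194.]), array([321., 199.]), array([321., 218.])]
[array([321., 188.]), array([320., 193.]), array([320., 211.])]
[array([320., 183.]), array([320., 187.]), array([320., 203.])]
```

View pics/w8.png

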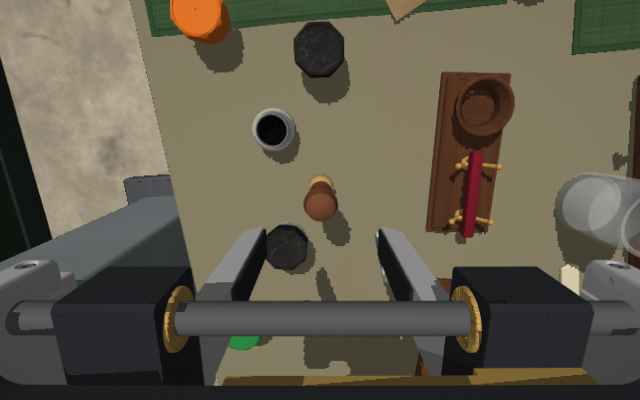

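Stamp head at (320,201) midway between the fingers; jar B (286,247) is below fingertip height. Descend.

```bash
python3 -m pendant '[0.006,-0.002,0.08,0,0,0,0.4,0.006,-0.002,0.16,0,0,0,0.4,0.006,-0.002,0.204,0,0,0,0.4,0.006,-0.002,0.204,0,0,0,0.4,0.006,-0.002,0.204,0,0,0,-1,0.006,-0.002,0.204,0,0,0,-1,0.006,-0.002,0.204,0,0,0,-1,0.006,-0.002,0.204,0,0,0,-1,0.006,-0.002,0.204,0,0,0,-1,0.006,-0.002,0.204,0,0,0,-1,0.006,-0.002,0.204,0,0,0,-1]' 20
python3 - <<'E'
from h import *
s=-.07;R=np.array([[np.cos(s),-np.sin(s)],[np.sin(s),np.cos(s)]]);t=np.array([.607,.267])
g=t+R@[0,.048];print(g, status.get_obs()["ee_pos"])
mv([*g,.12],s+np.pi/2)
E
```

```text
time_s: 14.2
ee_pos: [0.4579, 0.2495, 0.0494]
eef_rot: [3.141, -0.0, 1.501]
force: [0.4, -0.1, 3.7]
grip_width: 0.0265
grip_force: 20.0
[0.61035726 0.31488245] [0.45793147 0.24946499 0.04935671]
ROW 0.1519,0.2951,-0.1410,0.0005,-0.0003,-0.0000 rows 3.6
```

```bash
python3 -m pendant '[0,0,-0.08,0,0,0,-1,0,0,-0.14,0,0,0,-1,0.05,0.1,-0.14,0,0,0,-1,0.1,0.2,-0.14,0,0,0,-1,0.152,0.295,-0.14,0,0,0,-1,0.152,0.295,-0.14,0,0,0,-1,0.152,0.295,-0.14,0,0,0,-1,0.152,0.295,-0.14,0,0,0,-1,0.152,0.295,-0.14,0,0,0,-1]'
python3 - <<'E'
from h import *
p=vision.camera("wrist");w=p["pixels"][:,:,::-1]
cv2.imwrite("pics/w9.png",cv2.resize(w[80:330,190:450],(624,600)))
e=status.get_obs()["ee_pos"];print(e,status.get_obs()["grip_width"])
print([proj(p,[*e[:2],z]).round(1) for z in(e[2]-.049,e[2]-.025)],proj(p,[.6104,.3149,.03]))
mv([.6104,.3149,.062],-.07+np.pi/2)
E
```

```text
time_s: 15.1
ee_pos: [0.6093, 0.3146, 0.1191]
eef_rot: [-3.141, 0.0, 1.501]
force: [0.4, -0.3, -0.7]
grip_width: 0.0265
grip_force: 20.0
[0.60943487 0.31463021 0.1194176 ] 0.026660199153796103
[array([322.1, 216.6]), array([322.2, 227.3])] [323.19495911 202.34949344]
ROW 0.0007,0.0019,0.1148,0.0001,-0.0000,0.0001 rows 1.1
```

View pics/w9.png

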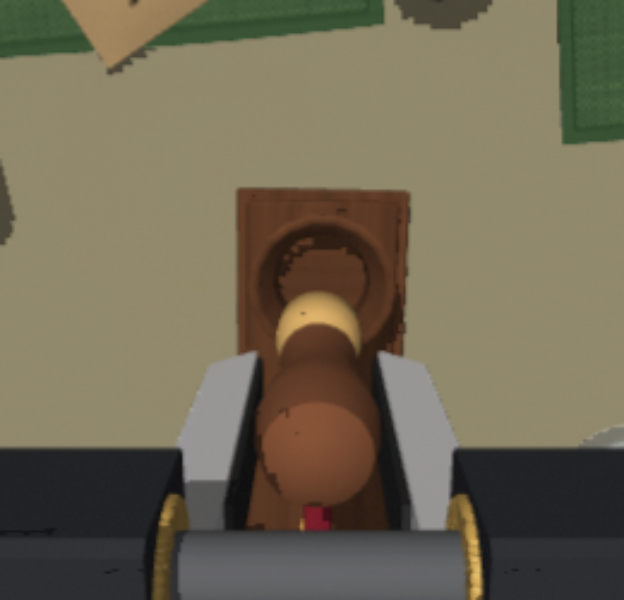

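Cup centre at (325,198), die just in front (323,218): nudge 2 mm left/1.5 mm ahead and lower.

```bash
python3 -m pendant '[0.004,0.005,0.04,0,0,0,-1,0.004,0.005,0.08,0,0,0,-1,0.004,0.005,0.1,0,0,0,-1,0.004,0.005,0.11,0,0,0,-1,0.004,0.005,0.114,0,0,0,-1,0.004,0.005,0.115,0,0,0,-1,0.004,0.005,0.115,0,0,0,-1]'
python3 - <<'E'
from h import *
o=status.get_obs();print(o["ee_pos"],o["force"])
E
```

```text
time_s: 15.85
ee_pos: [0.613, 0.3168, 0.0623]
eef_rot: [3.141, -0.001, 1.501]
force: [0.1, -0.8, -1.1]
grip_width: 0.0266
grip_force: 20.0
[0.61300038 0.31678546 0.06228583] [ 0.08630986 -0.8089985  -1.14356757]
```

```bash
python3 -m pendant '[0,0,0.002,0,0,0,-1,0,0,0.002,0,0,0,-1,0,0,0.002,0,0,0,0.2,0,0,0.002,0,0,0,0.2,0,0,0.002,0,0,0,0.2,0,0,0.002,0,0,0,0.2,0,0,-0.05,0,0,0,0.2,0,0,-0.1,0,0,0,0.2,0,0,-0.18,0,0,0,0.2,0,0,-0.18,0,0,0,0.2]'
python3 - <<'E'
from h import *
p=vision.camera("wrist");w=p["pixels"][:,:,::-1]
s=vision.camera("side")["pixels"][200:300,250:370,::-1]
cv2.imwrite("pics/w10.png",np.hstack([cv2.resize(w[60:310,190:450],(400,385)),cv2.resize(s,(400,385),interpolation=cv2.INTER_CUBIC)]))
e=status.get_obs()["ee_pos"];print(e)
a=np.pi/2-.07-.3
mv([.466,.371,.15],a);mv([.466,.371,.05],a);mv([.466,.371,.013],a)
E
```

```text
time_s: 16.85
ee_pos: [0.6145, 0.3175, 0.1575]
eef_rot: [3.134, -0.004, 1.501]
force: [0.5, 0.7, 1.4]
grip_width: 0.0567
grip_force: 0.0
[0.61291821 0.31675674 0.15203426]
ROW 0.0877,-0.3007,0.0038,0.0007,-0.0005,0.1910 rows 3.1
ROW 0.0875,-0.3009,0.2038,0.0007,-0.0005,0.1910 rows 3.7
ROW 0.0875,-0.3010,0.2778,0.0007,-0.0005,0.1910 rows 4.2
```

View pics/w10.png

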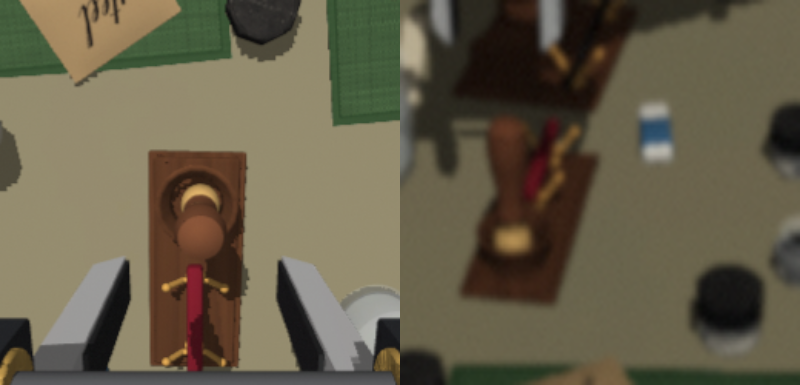

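Stamp stands upright in the cup. Next jar A.

```bash
python3 -m pendant '[0.088,-0.301,0,0,0,0.19,0.45,0.088,-0.301,0,0,0,0.19,0.45,0.088,-0.301,0,0,0,0.19,0.45,0.088,-0.301,0,0,0,0.19,0.45,0.088,-0.301,0.08,0,0,0.19,0.45,0.088,-0.301,0.15,0,0,0.19,0.45,0.088,-0.301,0.15,0,0,0.19,0.45,0.088,-0.301,0.15,0,0,0.19,0.45]'
python3 - <<'E'
from h import *
p=vision.camera("wrist");save(p,"w11.png")
print(status.get_obs()["ee_pos"])
for r in silhouettes("ink_jar_1",p):print(r["score"],r["extent"])
e=[.466,.371];print(proj(p,[*e,.035]),proj(p,[*e,.0]))
mv([.466,.371,.013],np.pi/2-.37)
E
```

```text
time_s: 17.75
ee_pos: [0.4658, 0.3708, 0.0764]
eef_rot: [-3.141, 0.001, 1.202]
force: [0.3, 0.0, 0.2]
grip_width: 0.0679
grip_force: 0.0
[0.46636815 0.37124725 0.07755721]
0.97 [291.9, 180.3, 352.7, 243.0]
0.71 [141.1, 177.3, 216.8, 245.1]
[321.92530828 219.40932512] [321.93780783 206.40382144]
ROW -0.0014,-0.0009,0.1301,0.0008,-0.0011,0.0009 rows 1.3
```

View pics/w11.png

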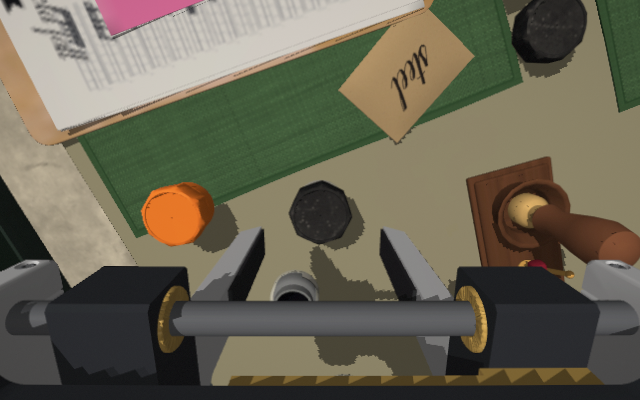

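Cap A at (320,212) is between the fingers, about 3 mm ahead; orange (178,214) and open ink (295,285) are clear.

```bash
python3 -m pendant '[0.005,-0.003,0.06,0,0,0,0.45,0.005,-0.003,0.11,0,0,0,0.45,0.005,-0.003,0.129,0,0,0,0.45,0.005,-0.003,0.129,0,0,0,0.45,0.005,-0.003,0.129,0,0,0,-1,0.005,-0.003,0.129,0,0,0,-1,0.005,-0.003,0.129,0,0,0,-1,0.005,-0.003,0.129,0,0,0,-1,0.005,-0.003,0.129,0,0,0,-1,0.005,-0.003,0.129,0,0,0,-1]' 20
python3 - <<'E'
from h import *
s=-.153;R=np.array([[np.cos(s),-np.sin(s)],[np.sin(s),np.cos(s)]]);t=np.array([.6225,.0505])
for y in(.037,-.037):print(t+R@[.02,y])
o=status.get_obs();print(o["ee_pos"],o["qpos"])
mv([*(t+R@[.02,.037]),.09],s)
mv([*(t+R@[.02,.037]),.09],s+np.pi/2)
E
```

```text
time_s: 18.85
ee_pos: [0.4656, 0.3742, 0.0129]
eef_rot: [3.141, -0.001, 1.202]
force: [-1.0, -0.9, 7.5]
grip_width: 0.0447
grip_force: 20.0
[0.64790531 0.0840197 ]
[0.63662743 0.01088415]
[0.46563642 0.37423843 0.01292878] [ 6.15729552e-01  6.20439610e-01  1.53983646e+00 -8.84889570e-05
  9.79832856e-01  9.84169818e-01]
ROW -0.4100,0.5492,-0.1541,-0.0000,-0.0010,0.8629 rows 9.0
ROW -0.4100,0.5492,-0.1541,0.0006,-0.0007,-0.1371 rows 7.0
```

```bash
python3 -m pendant '[0,0,-0.1,0,0,0,-1,0,0,-0.17,0,0,0,-1,-0.41,0.549,-0.17,0,0,0.863,-1,-0.41,0.549,-0.17,0,0,0.863,-1,-0.41,0.549,-0.17,0,0,0.863,-1,-0.41,0.549,-0.17,0,0,0.863,-1,-0.41,0.549,-0.17,0,0,0.863,-1,-0.41,0.549,-0.17,0,0,0.863,-1,-0.41,0.549,-0.17,0,0,0.863,-1,-0.41,0.549,-0.17,0,0,0.863,-1,-0.41,0.549,-0.17,0,0,0.863,-1,-0.41,0.549,-0.17,0,0,0.863,-1]'
python3 - <<'E'
from h import *
vision.camera("top");p=vision.camera("top");save(p,"t12.png");o=status.get_obs();print(o["ee_pos"],o["eef_rot"],o["qpos"][5],o["grip_width"])
mv([.648,.084,.05],-.153);mv([.648,.084,.0255],-.153)
for r in silhouettes("ink_jar_1",p):print(r["score"],r["extent"])
for n in("stamp","open_ink","eraser","dip_pen"):
    for r in silhouettes(n,p):print(n,r["score"],r["extent"])
E
```

```text
time_s: 20.05
ee_pos: [0.6474, 0.0835, 0.0968]
eef_rot: [3.142, 0.0, -0.156]
force: [-0.5, 0.1, -1.1]
grip_width: 0.0444
grip_force: 20.0
[0.64731935 0.08402673 0.09700457] [-3.14157231e+00  6.75755493e-05 -1.48788018e-01] 1.792542262851535 0.04447599150531628
ROW 0.0014,-0.0001,0.0940,-0.0000,0.0000,0.0027 rows 0.9
ROW 0.0014,-0.0001,0.1430,-0.0000,0.0000,0.0027 rows 1.4
0.7 [166.3, 258.7, 185.7, 278.6]
0.69 [255.0, 240.2, 272.8, 261.0]
0.66 [430.4, 250.7, 455.7, 262.1]
stamp 0.64 [208.0, 158.2, 223.6, 173.1]
open_ink 0.62 [209.0, 239.2, 228.6, 255.7]
eraser 0.39 [261.7, 203.8, 274.4, 212.0]
```

```bash
python3 -m pendant '[0.001,0,0.05,0,0,0,-1,0.001,0,0.09,0,0,0,-1,0.001,0,0.11,0,0,0,-1,0.001,0,0.12,0,0,0,-1,0.001,0,0.13,0,0,0,-1,0.001,0,0.136,0,0,0,-1,0.001,0,0.136,0,0,0,-1]'; python3 -m pendant '[0,0,0.004,0,0,0,-1,0,0,0.007,0,0,0,-1,0,0,0.007,0,0,0,-1]'
```

```text
time_s: 21.1
ee_pos: [0.648, 0.0838, 0.0291]
eef_rot: [-3.142, -0.0, -0.153]
force: [-0.1, -0.2, -0.7]
grip_width: 0.0445
grip_force: 20.0
time_s: 21.4
ee_pos: [0.6479, 0.0838, 0.0254]
eef_rot: [3.142, 0.0, -0.153]
force: [0.2, -0.2, -0.9]
grip_width: 0.0445
grip_force: 20.0
```

```bash
python3 -m pendant '[0,0,0.002,0,0,0,-1,0,0,0.002,0,0,0,-1,0,0,0.002,0,0,0,0.32,0,0,0.002,0,0,0,0.32,0,0,0.002,0,0,0,0.32,0,0,0.002,0,0,0,0.32,0,0,-0.05,0,0,0,0.32,0,0,-0.12,0,0,0,0.32,0,0,-0.22,0,0,0,0.32,0,0,-0.25,0,0,0,0.32,0,0,-0.25,0,0,0,0.32]'
python3 - <<'E'
from h import *
p=vision.camera("wrist");save(p,"w13.png")
for r in silhouettes("ink_jar_1",p):
    e=r["extent"];m=r["region"];print(r["score"],e,p["pixels"][m].mean(0).astype(int),onz(p,((e[0]+e[2])/2,(e[1]+e[3])/2),.035).round(3))
print("A pred",proj(p,[.648,.084,.047]),"B pred",proj(p,[.4205,.193,.035]))
a=.7
mv([.4205,.193,.15],a);mv([.4205,.193,.08],a)
E
```

```text
time_s: 22.5
ee_pos: [0.6489, 0.0839, 0.1532]
eef_rot: [-3.141, -0.005, -0.153]
force: [-0.5, 0.5, -0.2]
grip_width: 0.0622
grip_force: 0.0
0.91 [300.4, 172.9, 347.6, 224.5] [46 44 42] [0.646 0.082 0.035]
0.59 [250.9, 370.6, 271.9, 375.6] [90 86 77] [0.462 0.179 0.035]
A pred [321.46704819 200.1051689 ] B pred [256.87528366 405.43567746]
ROW -0.4819,-0.1467,-0.0012,-0.0002,0.0011,-0.5432 rows 5.7
ROW -0.4817,-0.1468,0.1388,-0.0002,0.0011,-0.5432 rows 5.7
```

```bash
python3 -m pendant '[-0.482,-0.147,0,0,0,-0.543,0.45,-0.482,-0.147,0,0,0,-0.543,0.45,-0.482,-0.147,0,0,0,-0.543,0.45,-0.482,-0.147,0,0,0,-0.543,0.45,-0.482,-0.147,0,0,0,-0.543,0.45,-0.482,-0.147,0,0,0,-0.543,0.45,-0.482,-0.147,0.07,0,0,-0.543,0.45,-0.482,-0.147,0.14,0,0,-0.543,0.45,-0.482,-0.147,0.14,0,0,-0.543,0.45,-0.482,-0.147,0.14,0,0,-0.543,0.45]'
python3 - <<'E'
from h import *
p=vision.camera("wrist");save(p,"w14.png")
for r in silhouettes("ink_jar_1",p):
    e=r["extent"];m=r["region"];print(r["score"],e,p["pixels"][m].mean(0).astype(int),onz(p,((e[0]+e[2])/2,(e[1]+e[3])/2),.035).round(4))
print("B pred",proj(p,[.4205,.193,.035]),status.get_obs()["ee_pos"])
mv([.4205,.193,.013],.7)
E
```

```text
time_s: 23.6
ee_pos: [0.4205, 0.193, 0.08]
eef_rot: [-3.141, 0.002, 0.7]
force: [-0.1, -0.0, 0.9]
grip_width: 0.0681
grip_force: 0.0
0.8 [289.5, 184.3, 346.7, 244.3] [34 32 31] [0.4212 0.1968 0.035 ]
0.69 [616.0, 44.7, 639.5, 100.6] [84 79 73] [0.6254 0.1039 0.035 ]
0.62 [0.0, 36.7, 82.9, 109.7] [155  79  27] [0.3785 0.3968 0.035 ]
B pred [321.52418781 218.20169897] [0.42150281 0.19333493 0.0814742 ]
ROW -0.0021,-0.0008,0.1369,0.0002,-0.0006,-0.0003 rows 1.4
```

```bash
python3 -m pendant '[0.002,-0.003,0.06,0,0,0,0.45,0.002,-0.003,0.11,0,0,0,0.45,0.002,-0.003,0.135,0,0,0,0.45,0.002,-0.003,0.135,0,0,0,0.45,0.002,-0.003,0.135,0,0,0,-1,0.002,-0.003,0.135,0,0,0,-1,0.002,-0.003,0.135,0,0,0,-1,0.002,-0.003,0.135,0,0,0,-1,0.002,-0.003,0.135,0,0,0,-1,0.002,-0.003,0.135,0,0,0,-1]' 20
python3 - <<'E'
from h import *
o=status.get_obs();print(o["ee_pos"])
mv([.6366,.0109,.1],-.153)
E
```

```text
time_s: 24.7
ee_pos: [0.4212, 0.1952, 0.0137]
eef_rot: [3.141, -0.001, 0.7]
force: [-1.7, -0.4, 7.2]
grip_width: 0.0427
grip_force: 19.8
[0.42117713 0.19517076 0.0136935 ]
ROW 0.0925,0.5595,-0.1723,-0.0001,-0.0008,0.5428 rows 5.9
```

```bash
python3 -m pendant '[0,0,-0.1,0,0,0,-1,0,0,-0.17,0,0,0,-1,0.093,0.56,-0.17,0,0,0.543,-1,0.093,0.56,-0.17,0,0,0.543,-1,0.093,0.56,-0.17,0,0,0.543,-1,0.093,0.56,-0.17,0,0,0.543,-1,0.093,0.56,-0.17,0,0,0.543,-1,0.093,0.56,-0.17,0,0,0.543,-1,0.093,0.56,-0.17,0,0,0.543,-1,0.093,0.56,-0.17,0,0,0.543,-1,0.093,0.56,-0.17,0,0,0.543,-1]'
python3 - <<'E'
from h import *
o=status.get_obs();print(o["ee_pos"],o["qpos"][5])
mv([.6366,.0109,.029],-.153)
E
```

```text
time_s: 25.8
ee_pos: [0.636, 0.0115, 0.0979]
eef_rot: [-3.142, 0.001, -0.151]
force: [0.1, 0.4, -0.6]
grip_width: 0.0429
grip_force: 19.9
[0.63600828 0.0115062  0.09792702] 1.6826484982409602
ROW 0.0014,0.0010,0.1379,-0.0000,0.0004,0.0010 rows 1.4
```

```bash
python3 -m pendant '[0.001,0.001,0.05,0,0,0,-1,0.001,0.001,0.09,0,0,0,-1,0.001,0.001,0.11,0,0,0,-1,0.001,0.001,0.12,0,0,0,-1,0.001,0.001,0.13,0,0,0,-1,0.001,0.001,0.138,0,0,0,-1,0.001,0.001,0.138,0,0,0,-1]'; python3 -m pendant '[0,0,0.003,0,0,0,-1,0,0,0.006,0,0,0,-1,0,0,0.006,0,0,0,-1]'
```

```text
time_s: 26.5
ee_pos: [0.637, 0.0102, 0.0289]
eef_rot: [-3.142, 0.0, -0.153]
force: [-0.4, 1.0, -0.9]
grip_width: 0.0426
grip_force: 19.9
time_s: 26.8
ee_pos: [0.637, 0.0102, 0.0259]
eef_rot: [-3.142, 0.0, -0.153]
force: [0.8, -0.3, -0.8]
grip_width: 0.0426
grip_force: 19.9
```

```bash
python3 -m pendant '[0,0,0,0,0,0,0.28,0,0,0,0,0,0,0.28,0,0,0,0,0,0,0.28,0,0,0,0,0,0,0.28,0,0,-0.05,0,0,0,0.28,0,0,-0.12,0,0,0,0.28,0,0,-0.22,0,0,0,0.28,0,0,-0.3,0,0,0,0.28,-0.15,0.1,-0.35,0,0,0,0.28,-0.3,0.2,-0.35,0,0,0,0.28,-0.3,0.2,-0.35,0,0,0,0.28]'
python3 - <<'E'
from h import *
p=vision.camera("wrist")
def chk(p,tag):
  save(p,tag+".png")
  for n,z in(("ink_jar_1",.047),("dip_pen",.027),("stamp",.05),("wax",.028),("ink_stand",.01),("sealing_stand",.01),("open_ink",.0),("eraser",0.0),("rinse_jar",0)):
    for r in silhouettes(n,p):
        ys,xs=np.nonzero(r["region"]);P=np.array([onz(p,(x,y),z)[:2] for x,y in list(zip(xs,ys))[::3]])
        if r["score"]>.45:print(tag,n,round(r["score"],2),np.round(r["extent"]),((P.min(0)+P.max(0))/2).round(3),np.ptp(P,0).round(3))
chk(p,"f_w");chk(vision.camera("side"),"f_s");chk(vision.camera("top"),"f_t")
print(status.get_obs()["ee_pos"])
k=vision.camera("side")
s=-.153;R=np.array([[np.cos(s),-np.sin(s)],[np.sin(s),np.cos(s)]]);t=np.array([.6225,.0505])
for y in(.037,-.037):
    g=t+R@[.02,y];print("well",g,proj(p,[*g,.047]),"side",proj(k,[*g,.047]),proj(k,[*g,.031]))
E
```

```text
time_s: 27.9
ee_pos: [0.5013, -0.0525, 0.1983]
eef_rot: [3.142, -0.001, -0.153]
force: [0.6, -0.9, 1.2]
grip_width: 0.0602
grip_force: 0.0
f_w ink_jar_1 0.72 [212.  39. 261.  88.] [0.633 0.008] [0.044 0.044]
f_w ink_jar_1 0.66 [136.  35. 191.  88.] [0.646 0.078] [0.046 0.052]
f_w ink_jar_1 0.59 [470. 216. 518. 261.] [ 0.419 -0.23 ] [0.05  0.051]
f_w ink_stand 0.59 [136.  28. 284. 144.] [0.622 0.05 ] [0.136 0.162]
f_w sealing_stand 0.93 [  0. 100. 105. 165.] [0.604 0.245] [0.073 0.127]
f_w sealing_stand 0.6 [  0. 124.  84. 143.] [0.605 0.248] [0.019 0.095]
f_w eraser 0.89 [107. 173. 164. 201.] [0.525 0.171] [0.027 0.064]
f_w rinse_jar 0.94 [ 0.  1. 69. 38.] [0.723 0.224] [0.04  0.075]
f_s ink_jar_1 0.75 [380. 211. 398. 227.] [0.366 0.153] [0.039 0.091]
f_s ink_jar_1 0.65 [304. 191. 313. 220.] [0.577 0.092] [0.021 0.152]
f_s ink_jar_1 0.62 [366. 163. 379. 173.] [ 0.409 -0.178] [0.032 0.094]
f_s ink_jar_1 0.58 [386. 282. 411. 303.] [0.367 0.442] [0.047 0.073]
f_s ink_jar_1 0.54 [274. 198. 294. 218.] [0.641 0.113] [0.047 0.104]
f_s ink_jar_1 0.5 [285. 189. 299. 206.] [0.63  0.038] [0.043
[... 946 characters left out ...]
0.039 0.042]
f_t ink_stand 0.64 [292. 143. 357. 194.] [0.626 0.053] [0.129 0.163]
f_t sealing_stand 0.78 [206. 160. 271. 190.] [0.605 0.27 ] [0.076 0.161]
f_t open_ink 0.71 [208. 238. 227. 257.] [0.419 0.311] [0.043 0.041]
f_t eraser 0.75 [262. 198. 289. 214.] [0.529 0.169] [0.029 0.056]
f_t rinse_jar 0.87 [247. 103. 274. 138.] [0.748 0.22 ] [0.084 0.071]
f_t rinse_jar 0.51 [206. 161. 270. 190.] [0.609 0.27 ] [0.072 0.156]
[ 0.50303187 -0.05209544  0.19810193]
well [0.64790531 0.0840197 ] [156.38500701  61.01309103] side [282.40335085 203.94956985] [282.75578975 209.25487856]
well [0.63662743 0.01088415] [233.8663518   60.80435865] side [290.22565785 191.81384888] [290.5180476  196.93786741]
```

```bash
python3 -c "
from station import order;print(order.hand_in())"
```

```text
the job is handed in; nothing more can be done
None
```

I put all five tools away and handed the job in at about 28 s of robot time: both capped jars in the ink stand wells, the pen and wax on their rests, and the stamp upright in the cup. The final camera measurements agreed with this and showed the open ink, rinse jar and eraser where they started; the hand-in gave no pass or fail verdict.

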